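# Check the linisher's bearing, then hold its tension arm open for a belt change

### The arm

A 7-joint arm with a two-finger parallel gripper is mounted at the origin on the work surface. World frame = base frame: x ahead of the robot, y to its left, z up, the work surface at z = 0. Lengths are in m, angles in degrees, forces in N, time in s.
With the tool pointing down it reaches from about 0.425 to 0.95 m from the base axis. Payload 4.7 kg.
Tool frame: the origin (TCP) lies at the very end of the fingers, on their centre line; the grasp point (between the pads) lies 19 mm behind it; z points along the fingers, y is the line along which they close (so a half turn about z gives the same grasp; the last joint's range is limited). The gripper opens to 85 mm and grips with 20 to 120 N. Pads are 22 mm wide; open, the fingers measure 114 mm over their backs; the gripper's body (76 mm by 85 mm) begins 54 mm behind the grasp point. The pads swing forward as they close: fully open they stand 13 mm farther back than shut.
Start: joints at [68.933, 26.849, -2.785, 87.806, 1.381, 65.374, -4.715], TCP at [0.224, -0.637, 0.204] pointing down, gripper open.
Joint ranges: [-148.3, 148.3], [-19.14, 114.17], [-79.39, 73.82], [5.75, 140.21], [-59.74, 239.74], [12.07, 113.84], [-152.46, 152.46]. Speed limits (degrees/s): [147.25, 147.25, 180, 180, 180, 180, 180].

### API

Orientations are given as [roll, pitch, yaw] about the fixed x, y, z axes, in that order (R = Rz(yaw) Ry(pitch) Rx(roll)).
In Python, from rig import * gives the robot as it stands.
- The arm moves only by the shell command python3 -m pendant 'ROWS'. ROWS is JSON, a list of rows, each a list of 7 numbers: the shift along the tool's x, y, z in mm, then the turn, a rotation vector about the tool's x, y, z in rad, then the opening, from 0 (shut) to 1 (fully open). A call has 1 to 12 rows; each row is the pose to reach, as a shift and turn from the pose commanded when the call began, along the tool's axes at that moment; what a row does not reach only later rows make up. A row lasts 1/8 s, in which the tool goes at most 62.5 mm and 10.7 degrees, less where a joint would pass 70% of its speed; a pose out of reach is approached as far as the arm can. A call with a gripper value outside its range is refused whole. The fingers move at their own pace and stop on an object; the grip force is fixed at half the most. Time passes only in rows, so rows that repeat a pose let the fingers close. It gives the time, the measured TCP pose, the force, the opening and the grip force at its end, in the units of the state.
- get_state(): the state, without advancing time (a new reading comes with each control period).
- grab_frame(name): name is "scene" or "top" or "wrist"; returns a dict with "image" (384x512x3 uint8, blue, green, red), "fx", "fy", "cx", "cy" (pixels), "world_from_camera" (4x4, takes a point from camera to world coordinates); the wrist camera has in their place "tool_from_camera" (4x4, takes a point from camera to tool coordinates, whose origin is the TCP and whose axes are the flange's). Camera axes: x right, y down, z forward; pixel columns grow to the right and rows downward; lengths in m; the calibration is good to about 2 mm. The wrist camera is an equidistant fisheye: a pixel r from the principal point sees the ray r / f radians off the axis. A picture is of the moment at which its call begins: read the wrist's pose just before it. There is no depth.
- close_job(): hands the job in; it is judged then, once.
The state is a dict: "t": time; "joint_pos": joint angles; "joint_velocities": joint speeds; "tau": joint torques, N m; "ee_pos": TCP position; "tcp_rot": TCP orientation; "wrist_force": force on the tool from outside, world axes, zero at the start; "ft_torque": the same for the moment, N m; "width": opening from 0.0 (shut) to 1.0 (fully open); "gripper_force": force on a finger pad.
Only numpy, scipy, OpenCV 4.12 (cv2) and the standard library are available. Lean on these libraries where they do the work, as an engineer would, in place of code of your own. Each camera call takes 0.05 s, during which the arm holds its last target. There are 200 camera calls.

### The job

Before the belt change, pick up the infrared thermometer, point it squarely at the round bearing cap on the end of the linisher from about 10 cm away, keep it steady on the cap for two seconds, and set it gently back down on the cork mat, underside down, and let go of it. Then swing the linisher's spring-loaded tension arm forward until it is hard against its stop and finish while still holding it there: do not let go at the end. Leave the other things on the bench where they are.

Things in the scene. Friction and masses are not known exactly. Their poses are not given: they have to be found in the camera images.
- thermometer: straight grey infrared thermometer, a bar 130 long x 30 wide x 37 high (mm), lying on its underside on the cork mat, 100-200 g. Origin: centre of its underside, within 10 mm of the centre of mass; x axis along the bar to its lens, z up. Flat sides 30 mm apart (y) from x = -65 to +50; then a black round snout, 26 mm diameter, to x = +65
- lens (a point): centre of the thermometer's lens: at x = +65 mm, y = 0, 19 mm above the underside, in the thermometer's frame (same axes); it looks along +x
- mat: cork mat lying on the bench, 200 (x) x 220 (y) mm, 5 mm thick, does not move; origin at the centre of its underside. Its top is at z = 5 mm
- linisher: grey edge belt linisher, belt off, fixed to the bench. Casing 150 (x) x 260 (y) mm, top at z 90; origin: centre of its underside; +x to its back (away from the robot at yaw 0), +y to its tension-arm end. On top: black upright drive drum (64 mm diameter, top z 145) at x 0, y -80; steel platen plate (top z 135) at x -35, y -33 to +43; and the tension arm
- bearing_cap (a point): centre of the outer face of the round steel bearing cap (36 mm diameter, standing 12 mm out) on the linisher's -y end; at x 0, y -142, z 55 mm in the linisher's frame, same axes as the linisher: the cap faces along the linisher's -y
- tension_arm (a joint): angle (rad) of the tension arm about its upright pivot: 0 at rest, 1.0 at the forward stop (a short steel post). Grows counter-clockwise seen from above, bringing the arm's end forward, to the linisher's -x. Its spring turns it back with 0.3 N m at 0 rising to 0.8 N m at 1.0 (about 3 to 9 N at the pin); it springs back if let go
- tension_pin (a point): top centre of the upright round steel pin at the end of the tension arm, moving with it. Pin 14 mm in diameter, free for 47 mm above the idler roller (36 mm diameter); its top, at z 189 mm, is the highest point of the linisher. 90 mm from the pivot axis; in the linisher's frame at x 24, y 139 mm at rest, x -43, y 85 mm at the stop
- tension_pivot (a point): point on the tension arm's upright pivot axis, level with the top of the pin; at x 40, y 50 mm in the linisher's frame
- spool: bystander: steel wire spool, 56 mm diameter, 50 mm high, standing; origin under its centre
- bowl: bystander: small steel bowl, 96 mm diameter, 40 mm high; origin under its centre
- bench_block: bystander: dark steel block 65 x 65 x 20 mm; origin under its centre
- jar: bystander: glass jar with a metal lid, 60 mm diameter, 70 mm high; origin under its centre
- pliers: bystander: pliers lying flat, 140 mm long along x, 52 mm wide, 14 mm high; origin under their pivot
- gold_ring: bystander: small brass-coloured finger ring lying near a corner of the mat, 23 mm diameter, 6 mm high; origin under its centre

How it is judged:
By the outcome, as a careful person would: the job done as asked, in the order asked, and still so for the second after the job is handed in, while the arm keeps its last pose, push and grip.
It also fails if it takes over 61 s, if anything falls off the work surface, if the arm or the gripper's body presses on something with over 40 N, if the wrist force passes 120 N, or if a joint passes its speed limit or range.

## Working session

There is one attempt and no reset: what is moved stays moved. The work goes in short steps, Python scripts to look and compute and a shell command to move; the robot and the scene stay as the last step left them, time stands still between calls to the robot, and variables do not carry over. Pictures are saved under pics/ and viewed, at most 10 in all, crops included, and the job is handed in when it is done.

```bash
mkdir -p pics; ls; python3 - <<'E'
from rig import *
import cv2,numpy as np
s=get_state();print({k:np.round(v,3).tolist() for k,v in s.items()})
for n in("scene","top","wrist"):
    f=grab_frame(n);cv2.imwrite(f"pics/{n}0.png",f["image"]);np.save(f"pics/{n}0.npy",f,allow_pickle=True)
    print(n,f["fx"],f["fy"],f["cx"],f["cy"]);print(np.round(f.get("world_from_camera",f.get("tool_from_camera")),4).tolist())
a=np.hstack([cv2.imread("pics/scene0.png"),cv2.imread("pics/top0.png")])
E
```

```text
pics
{'t': 0.0, 'joint_pos': [68.932, 26.899, -2.783, 87.875, 1.38, 65.373, -4.716], 'joint_velocities': [-0.085, -0.111, -0.013, 0.074, 0.055, 0.051, 0.067], 'tau': [-0.0, -51.031, -0.047, -23.772, 0.011, 0.008, -0.0], 'ee_pos': [0.224, -0.636, 0.203], 'tcp_rot': [-179.887, 0.004, 19.412], 'wrist_force': [-0.671, -0.434, -0.62], 'ft_torque': [0.031, 0.021, -0.014], 'gripper_force': 0.0, 'width': 1.0}
scene 350.3216368536721 350.3216368536721 255.84679194586946 191.62278989857822
[[0.8812, 0.315, -0.3525, 0.9346], [0.4726, -0.6043, 0.6414, -0.6532], [-0.011, -0.7318, -0.6814, 0.8474], [0.0, 0.0, 0.0, 1.0]]
top 363.0631307983153 363.0631307983153 259.6952946002893 189.9014239822465
[[-0.0272, -0.9826, 0.1837, 0.3554], [-0.9996, 0.0285, 0.0046, 0.0142], [-0.0098, -0.1835, -0.983, 1.2], [0.0, 0.0, 0.0, 1.0]]
wrist 297.3186396354542 297.3186396354542 258.95474837171946 192.5501799233012
[[0.0003, -0.9627, -0.2707, 0.0679], [1.0, 0.0003, 0.0003, -0.0001], [-0.0002, -0.2707, 0.9627, -0.1712], [0.0, 0.0, 0.0, 1.0]]
```

View pics/top0.png

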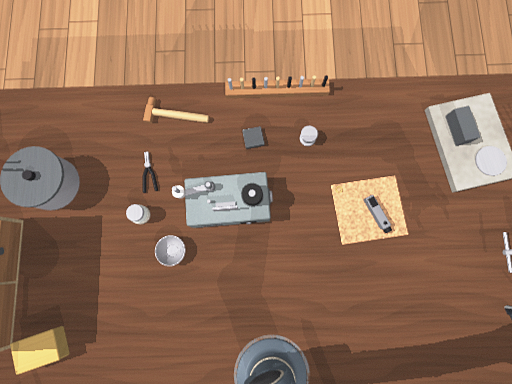

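View pics/scene0.png

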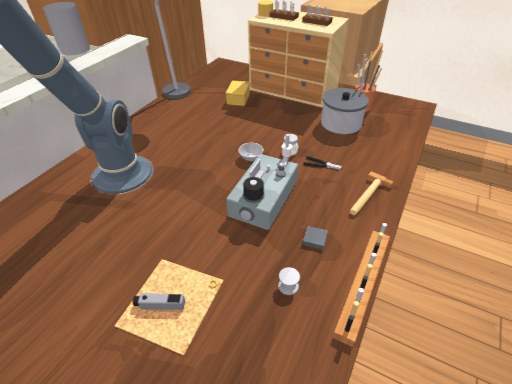

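```bash
cat > h.py <<'E'
from rig import *
import cv2,numpy as np
from scipy.spatial.transform import Rotation as R
def load(n): return np.load(f"pics/{n}.npy",allow_pickle=True).item()
def snap(n,name):
    s=get_state(); f=grab_frame(n); f["s"]=s
    if n=="wrist":
        T=np.eye(4);T[:3,:3]=R.from_euler("xyz",s["tcp_rot"],degrees=True).as_matrix();T[:3,3]=s["ee_pos"]
        f["world_from_camera"]=T@f["tool_from_camera"];f["fish"]=1
    np.save(f"pics/{name}.npy",f,allow_pickle=True);cv2.imwrite(f"pics/{name}.png",f["image"]);return f
def ray(f,p):
    p=np.asarray(p,float);d=np.array([(p[0]-f["cx"])/f["fx"],(p[1]-f["cy"])/f["fy"]])
    if "fish" in f:
        r=np.hypot(*d)+1e-12;v=np.r_[np.sin(r)*d/r,np.cos(r)]
    else: v=np.r_[d,1]
    W=f["world_from_camera"];v=W[:3,:3]@v
    return W[:3,3],v/np.linalg.norm(v)
def onz(f,p,z): o,v=ray(f,p);return o+v*(z-o[2])/v[2]
def tri(obs):
    A=0;b=0;L=[ray(f,p) for f,p in obs]
    for o,v in L: M=np.eye(3)-np.outer(v,v);A=A+M;b=b+M@o
    x=np.linalg.solve(A,b);return x,[round(1e3*np.linalg.norm(np.cross(x-o,v)),1) for o,v in L]
def px(f,P):
    W=np.linalg.inv(f["world_from_camera"]);c=W[:3,:3]@P+W[:3,3]
    if "fish" in f:
        t=np.arctan2(np.hypot(c[0],c[1]),c[2]);q=c[:2]/(np.hypot(c[0],c[1])+1e-12)*t
    else:q=c[:2]/c[2]
    return q*[f["fx"],f["fy"]]+[f["cx"],f["cy"]]
E
python3 - <<'E'
from h import *
t=cv2.imread("pics/top0.png");s=cv2.imread("pics/scene0.png")
def c(i,x,y,w,h,k): return cv2.resize(i[y:y+h,x:x+w],(w*k,h*k),interpolation=cv2.INTER_CUBIC)
a=np.zeros((600,800,3),np.uint8)
for im,(x,y) in ((c(t,325,170,90,75,4),(0,0)),(c(s,115,255,110,95,3),(370,0)),(c(t,165,160,115,75,3),(0,305)),(c(s,220,125,90,105,2),(370,305)),): a[y:y+im.shape[0],x:x+im.shape[1]]=im
cv2.imwrite("pics/m1.png",a)
E
```

```text
(no output)
```

View pics/m1.png

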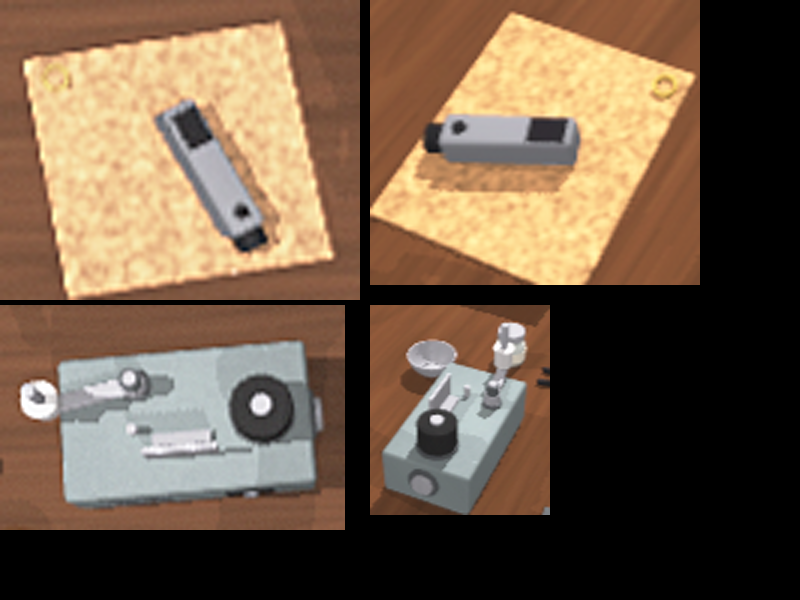

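```bash
python3 - <<'E'
from h import *
t=load("top0");s=load("scene0")
T=lambda q,o,k:(np.array(q)+.5)/k-.5+o
A=lambda q:T(q,(325,170),4);B=lambda q:T(q,(115,255),3);C=lambda q:T(q,(165,160),3);D=lambda q:T(q,(220,125),2)
for n,a,b in(("button",A((241,212)),B((88,127))),("disp",A((193,127)),B((178,129))),("drumtop",C((261,99)),D((66,115))),("pivot",C((130,71)),D((122,81))),("matc far-left(ring)",A((24,60)),B((324,74))),("mat c2",A((282,20)),B((214,286)))):
    x,r=tri([(t,a),(s,b)]);print(n,np.round(x*1e3,1),r)
for q in((24,60),(282,20),(334,258),(70,298)):print("mat",np.round(onz(t,A(q),.005)*1e3,1))
for q in((60,53),(303,38),(315,180),(67,192)):print("cas90",np.round(onz(t,C(q),.09)*1e3,1))
print("cap scene ray at x..");o,v=ray(s,D((54,179)))
for z in(.05,.055,.06):print(np.round((o+v*(z-o[2])/v[2])*1e3,1))
print("pin",np.round(onz(t,C((36,93)),.189)*1e3,1))
E
```

```text
button [ 453.3 -375.9   43.7] [np.float64(1.4), np.float64(1.4)]
disp [ 522.7 -342.6   45.3] [np.float64(0.7), np.float64(0.7)]
drumtop [543.8  42.3 144.3] [np.float64(1.5), np.float64(1.5)]
pivot [577.7 172.9 130.4] [np.float64(2.5), np.float64(2.5)]
matc far-left(ring) [ 588.2 -218.8    7. ] [np.float64(1.5), np.float64(1.5)]
mat c2 [ 616.3 -429.9   18.8] [np.float64(2.3), np.float64(2.3)]
mat [ 589.8 -218.2    5. ]
mat [ 617.7 -436.7    5. ]
mat [ 418. -460.    5.]
mat [ 391.7 -243.1    5. ]
cas90 [609.7 253.7  90. ]
cas90 [618.3  -0.8  90. ]
cas90 [469.2  -8.5  90. ]
cas90 [464.1 244.9  90. ]
cap scene ray at x..
[545.9  -7.1  50. ]
[548.4 -11.2  55. ]
[550.8 -15.2  60. ]
pin [548.9 254.7 189. ]
```

```bash
python3 -m pendant '[[20,-10,0,0,0,-0.01,1],[62,-32,0,0,0,-0.02,1],[115,-58,0,0,0,-0.04,1],[168,-85,0,0,0,-0.06,1],[220,-112,0,0,0,-0.08,1],[270,-138,0,0,0,-0.1,1],[310,-158,0,0,0,-0.108,1],[334,-170,0,0,0,-0.108,1],[341,-174,0,0,0,-0.108,1],[341,-174,0,0,0,-0.108,1],[341,-174,0,0,0,-0.108,1]]'
python3 - <<'E'
from h import *
f=snap("wrist","w1");print(np.round(f["s"]["joint_pos"],1),f["s"]["ee_pos"],f["s"]["tcp_rot"])
E
```

```text
t: 1.52
ee_pos: [0.4869, -0.3605, 0.2037]
tcp_rot: [180.0, 0.1, 25.5]
wrist_force: [-0.1, 0.5, 0.1]
width: 0.999
gripper_force: 0.0
[ 41.   20.9 -11.2  97.2   4.5  62.3 -36.1] [ 0.48688216 -0.36052925  0.20365455] [1.79984456e+02 5.40541697e-02 2.54592262e+01]
```

View pics/w1.png

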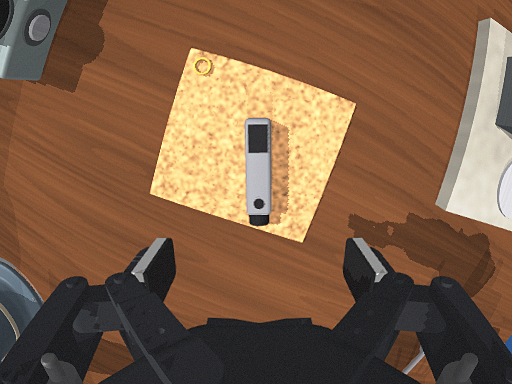

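```bash
python3 - <<'E'
from h import *
t=load("top0");s=load("scene0");w=load("w1")
T=lambda q,o,k:(np.array(q)+.5)/k-.5+o
A=lambda q:T(q,(325,170),4);B=lambda q:T(q,(115,255),3)
for n,a,b,c in(("button",A((241,212)),B((88,127)),(258.5,203.5)),("disp",A((193,127)),B((178,129)),(258,138))):
    x,r=tri([(t,a),(s,b),(w,c)]);print(n,np.round(x*1e3,1),r); x,r=tri([(s,b),(w,c)]);print(n,np.round(x*1e3,1),r)
    print(np.round(onz(w,c,.042)*1e3,1))
# body by mask in wrist view: low saturation in mat area
hsv=cv2.cvtColor(w["image"],cv2.COLOR_BGR2HSV);m=((hsv[...,1]<70)).astype(np.uint8)
M=np.zeros_like(m);M[105:235,230:290]=m[105:235,230:290]
c=max(cv2.findContours(M,0,1)[0],key=cv2.contourArea)[:,0]
print(c.min(0),c.max(0))
for y in range(130,205,15):
    xs=np.where(M[y])[0];a,b=onz(w,(xs[0]-.5,y),.042),onz(w,(xs[-1]+.5,y),.042);print(y,xs[0],xs[-1],np.round((a+b)*500,1),np.round(1e3*np.linalg.norm(a-b),1))
# drop ends
for q in((258,117.5),(259,225)):print(q,np.round(onz(w,q,.042)*1e3,1),np.round(onz(w,q,.024)*1e3,1))
# ring, mat corners
for q in((204,67),):print("ring",np.round(onz(w,q,.008)*1e3))
for q in((191,47),(356,103),(302,242),(150,193)):print("mat",np.round(onz(w,q,.005)*1e3))
E
```

```text
button [ 452.8 -376.1   44.1] [np.float64(1.9), np.float64(1.0), np.float64(1.0)]
button [ 451.6 -376.6   43. ] [np.float64(0.1), np.float64(0.1)]
[ 451.2 -376.8   42. ]
disp [ 521.9 -342.8   45.2] [np.float64(1.5), np.float64(0.3), np.float64(1.4)]
disp [ 520.8 -342.9   43.7] [np.float64(0.6), np.float64(0.6)]
[ 520.3 -343.4   42. ]
[245 118] [270 225]
130 245 270 [ 528.2 -339.    42. ] 29.0
145 245 270 [ 512.9 -346.2   42. ] 29.2
160 246 270 [ 497.7 -354.1   42. ] 28.3
175 233 270 [ 478.7 -354.8   42. ] 43.6
190 246 270 [ 465.8 -369.2   42. ] 29.0
(258, 117.5) [ 541.1 -333.5   42. ] [ 540.7 -333.6   24. ]
(259, 225) [ 426.9 -389.1   42. ] [ 420.3 -392.2   24. ]
ring [ 570. -246.    8.]
mat [ 588. -219.    5.]
mat [ 614. -436.    5.]
mat [ 416. -460.    5.]
mat [ 390. -243.    5.]
```

```bash
python3 -m pendant '[[0,0,0,0,0,-0.1,1],[0,0,0,0,0,-0.25,1],[0,0,0,0,0,-0.42,1],[0,0,0,0,0,-0.6,1],[0,0,0,0,0,-0.78,1],[0,0,0,0,0,-0.96,1],[0,0,0,0,0,-1.14,1],[0,0,0,0,0,-1.32,1],[0,0,0,0,0,-1.5,1],[0,0,0,0,0,-1.6,1]]'; python3 -c "
from h import *
print(np.round(get_state()['joint_pos'],1))"
```

```text
t: 2.82
ee_pos: [0.4871, -0.3605, 0.2036]
tcp_rot: [-180.0, 0.0, 117.3]
wrist_force: [0.3, -0.6, -0.7]
width: 1.002
gripper_force: 0.0
[ 54.5  23.2 -29.4  96.4  12.5  63.7  48.9]
```

```bash
python3 -m pendant '[[0,0,0,0,0,-0.1,1],[0,-1,0,0,0,-0.25,1],[0,-2,0,0,0,-0.42,1],[0,-3,10,0,0,-0.6,1],[0,-4,30,0,0,-0.78,1],[1,-5,50,0,0,-0.96,1],[1,-6,70,0,0,-1.14,1],[1,-6,85,0,0,-1.32,1],[1,-6,90,0,0,-1.45,1],[1,-6,90,0,0,-1.545,1],[1,-6,90,0,0,-1.545,1]]'; python3 - <<'E'
from h import *
f=snap("wrist","w2");print(np.round(get_state()['joint_pos'],1),f["s"]["ee_pos"],f["s"]["tcp_rot"])
E
```

```text
t: 4.2
ee_pos: [0.4814, -0.3623, 0.1134]
tcp_rot: [180.0, -0.0, -154.4]
wrist_force: [0.3, 0.4, 0.1]
width: 0.999
gripper_force: 0.0
[ 66.2  33.  -46.5 101.4  27.9  57.8 124.6] [ 0.48143922 -0.36226681  0.11338401] [ 1.79980455e+02 -2.17795266e-02 -1.54403499e+02]
```

View pics/w2.png

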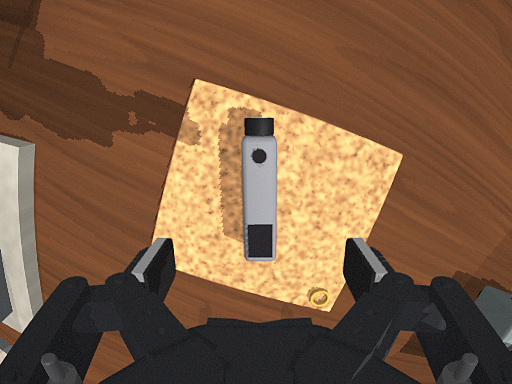

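```bash
python3 -m pendant '[[0,0,15,0,0,0,1],[0,0,40,0,0,0,1],[0,0,65,0,0,0,1],[0,0,85,0,0,0,1],[0,0,96,0,0,0,1],[0,0,99,0,0,0,1],[0,0,99,0,0,0,0.6],[0,0,99,0,0,0,0.3],[0,0,99,0,0,0,0.2],[0,0,99,0,0,0,0.2],[0,0,99,0,0,0,0.2],[0,0,99,0,0,0,0.2]]'
```

```text
t: 5.75
ee_pos: [0.4824, -0.3611, 0.0148]
tcp_rot: [-180.0, 0.0, -154.2]
wrist_force: [-0.4, 0.3, 0.9]
width: 0.199
gripper_force: 0.2
```

```bash
python3 - <<'E'
from h import *
f=snap("wrist","w3");print(f["s"]["width"],f["s"]["gripper_force"])
E
```

```text
0.19939795593972587 0.2297614119015634
```

View pics/w3.png

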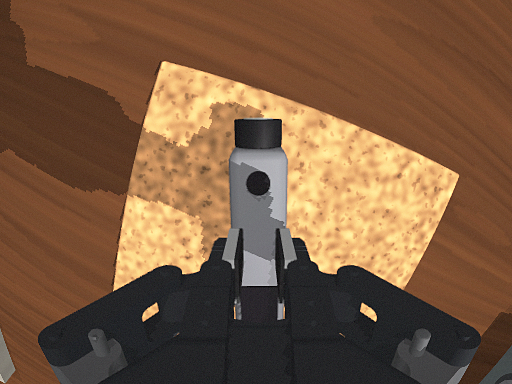

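```bash
python3 -m pendant '[[0,0,0,0,0,0,0.1],[0,0,0,0,0,0,0],[0,0,0,0,0,0,0],[0,0,0,0,0,0,0]]'
```

```text
t: 6.3
ee_pos: [0.4823, -0.3611, 0.0147]
tcp_rot: [180.0, -0.0, -154.2]
wrist_force: [0.1, 0.0, 0.5]
width: -0.001
gripper_force: 0.0
```

```bash
python3 - <<'E'
from h import *
f=snap("wrist","w4");g=snap("scene","s4")
a=f["image"];b=cv2.resize(g["image"][220:340,60:260],(400,240))
o=np.zeros((384,800,3),np.uint8);o[:,:400]=a[:,56:456];o[:240,400:]=b;cv2.imwrite("pics/m4.png",o)
E
```

```text
(no output)
```

View pics/m4.png

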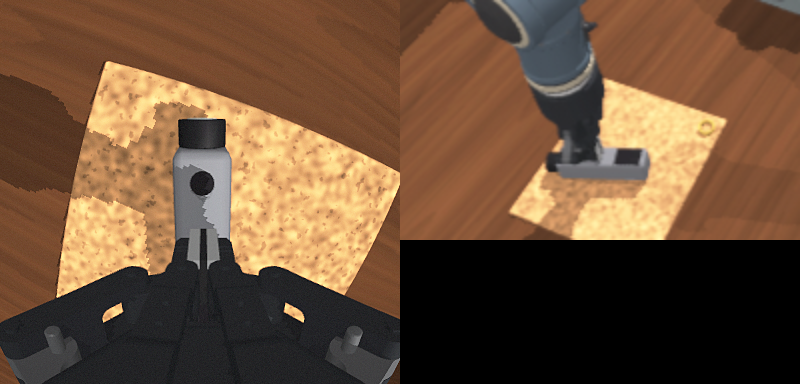

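```bash
python3 - <<'E'
from h import *
w=load("w4");print(w["s"]["ee_pos"])
W=w["tool_from_camera"];w2=dict(w);w2["world_from_camera"]=W
for z in(0,-.01,-.02,-.03,-.04):print("tool z",z,px(w2,np.array([0,0,z])), px(w2,np.array([.011,0,z])))
for z in(.043,.02,.03,.06):print("button",z,px(w,np.array([.4512,-.3768,z])))
for q in((258.5,183),(258,117)):
  for z in(.042,.024):print(np.round(onz(w,q,z)*1e3,1))
s=load("s4");print("TCP in scene",px(s,np.array(w["s"]["ee_pos"])))
print("button tri",tri([(load("w2"),(259,156)),(w,(258.5,183))]))
E
```

```text
[ 0.48232421 -0.36105384  0.01465918]
tool z 0 [258.64136123 225.28705843] [258.64127752 208.49913155]
tool z -0.01 [258.62204444 231.63450109] [258.62128912 214.07732309]
tool z -0.02 [258.60066761 238.68393512] [258.59904952 220.30360008]
tool z -0.03 [258.57691182 246.54921666] [258.57417957 227.29132365]
tool z -0.04 [258.55039728 255.36749165] [258.54621723 235.17992603]
button 0.043 [257.29414912 181.12434642]
button 0.02 [257.51611678 171.71651753]
button 0.03 [257.42713209 175.48146572]
button 0.06 [257.08232406 190.15366453]
[ 452.  -375.7   42. ]
[ 456.  -373.8   24. ]
[ 422.8 -390.2   42. ]
[ 423.1 -390.1   24. ]
TCP in scene [159.53828594 302.9081921 ]
button tri (array([ 0.45220704, -0.37583368,  0.04147369]), [np.float64(0.2), np.float64(0.2)])
```

```bash
python3 - <<'E'
from h import *
w=load("w4");w2=dict(w);w2["world_from_camera"]=w["tool_from_camera"]
for z in(0,-.013,-.03,-.043,-.05,-.06):print(z,[np.round(px(w2,np.array([x,y,z])),0).tolist() for x,y in((.011,.0425),(-.011,.0425),(.011,.057),(.011,-.0425))])
E
python3 -m pendant '[[0,0,-10,0,0,0,0],[0,0,-30,0,0,0,0.3],[0,0,-30,0,0,0,0.6],[0,0,-30,0,0,0,1],[0,0,-30,0,0,0,1],[0,0,-30,0,0,0,1],[0,0,-30,0,0,0,1]]'
python3 - <<'E'
from h import *
f=snap("wrist","w5");g=snap("scene","s5")
o=np.zeros((540,800,3),np.uint8);o[:300,:800]=cv2.resize(f["image"][200:320,96:416],(800,300));o[300:,:400]=cv2.resize(g["image"][250:322,100:220],(400,240));o[300:,400:]=cv2.resize(load("s4")["image"][250:322,100:220],(400,240));cv2.imwrite("pics/m5.png",o)
E
```

```text
0 [[327.0, 208.0], [325.0, 241.0], [350.0, 208.0], [190.0, 208.0]]
-0.013 [[332.0, 215.0], [329.0, 250.0], [356.0, 215.0], [185.0, 215.0]]
-0.03 [[340.0, 226.0], [335.0, 263.0], [365.0, 226.0], [178.0, 226.0]]
-0.043 [[346.0, 236.0], [341.0, 275.0], [373.0, 236.0], [171.0, 236.0]]
-0.05 [[350.0, 243.0], [345.0, 282.0], [378.0, 241.0], [167.0, 242.0]]
-0.06 [[356.0, 252.0], [350.0, 294.0], [386.0, 251.0], [161.0, 252.0]]
t: 7.28
ee_pos: [0.4823, -0.361, 0.0445]
tcp_rot: [180.0, -0.0, -154.2]
wrist_force: [-0.0, -0.8, 1.3]
width: 1.0
gripper_force: 0.0
```

View pics/m5.png

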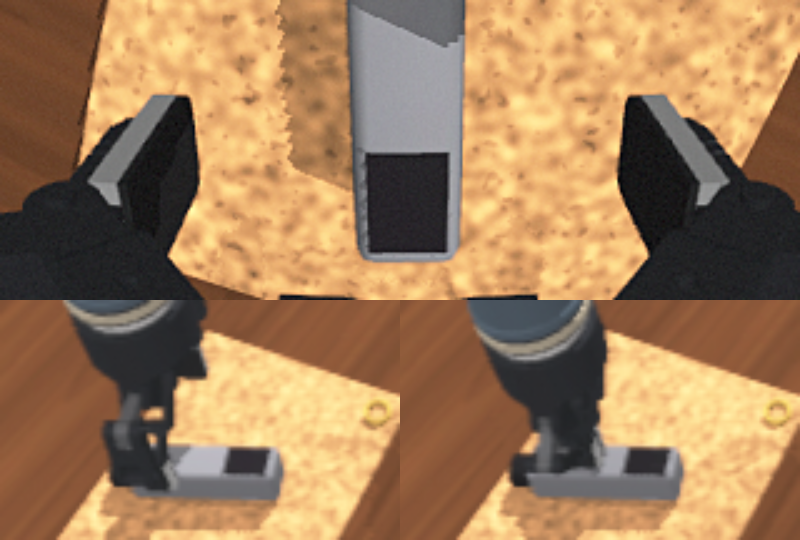

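```bash
python3 -m pendant '[[0,0,15,0,0,0,1],[0,0,35,0,0,0,1],[0,0,50,0,0,0,1],[0,0,58,0,0,0,1],[0,0,61,0,0,0,1],[0,0,61,0,0,0,1]]' && python3 -m pendant '[[0,0,0,0,0,0,0.6],[0,0,0,0,0,0,0.3],[0,0,0,0,0,0,0.1],[0,0,0,0,0,0,0],[0,0,0,0,0,0,0],[0,0,0,0,0,0,0],[0,0,0,0,0,0,0]]'
```

```text
t: 8.12
ee_pos: [0.4826, -0.361, -0.0162]
tcp_rot: [-180.0, 0.0, -154.2]
wrist_force: [0.5, -0.2, 0.8]
width: 0.999
gripper_force: 0.0
t: 9.0
ee_pos: [0.4828, -0.3613, -0.0158]
tcp_rot: [-179.9, 0.0, -154.2]
wrist_force: [-1.1, -0.6, 4.7]
width: 0.342
gripper_force: 60.5
```

```bash
python3 -m pendant '[[0,0,-5,0,0,0,0],[0,0,-20,0,0,0,0],[0,0,-45,0,0,0,0],[0,0,-70,0,0,0,0],[0,0,-85,0,0,0,0],[0,0,-90,0,0,0,0],[0,0,-90,0,0,0,0]]'
python3 - <<'E'
from h import *
t=load("top0");s=load("scene0");w=load("w1")
snap("wrist","w6")
a=cv2.resize(w["image"][0:90,0:80],(400,450),interpolation=2);b=cv2.resize(s["image"][180:230,222:272],(400,400),interpolation=2)
o=np.zeros((600,800,3),np.uint8);o[:450,:400]=a;o[:400,400:]=b
c=cv2.resize(load("w6")["image"][92:292,156:356],(200,200));o[400:,600:]=c
d=cv2.resize(t["image"][160:235,165:280],(230,150));o[450:,:230]=d
cv2.imwrite("pics/m6.png",o)
E
```

```text
t: 9.88
ee_pos: [0.482, -0.3611, 0.0735]
tcp_rot: [180.0, -0.0, -154.2]
wrist_force: [-0.2, -1.3, -1.5]
width: 0.339
gripper_force: 60.0
```

View pics/m6.png

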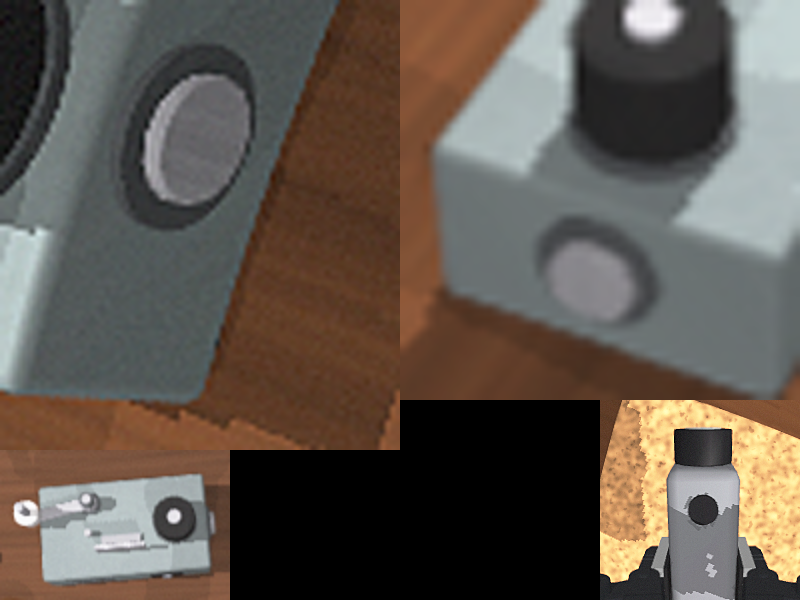

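```bash
python3 - <<'E'
from h import *
t=load("top0");s=load("scene0");w=load("w1");w6=load("w6")
a=lambda q:(np.array(q)+.5)/5-.5
b=lambda q:(np.array(q)-[400,0]+.5)/8-.5+[222,180]
print("cap",tri([(w,a((206,140))),(s,b((590,281)))]))
for q in((335,0),(305,90),(275,175),(240,290),(212,380)):print("w z0",np.round(onz(w,a(q),0)*1e3,1))
for q in((448,295),(590,338),(735,383)):print("s z0",np.round(onz(s,b(q),0)*1e3,1))
for q in((445,155),(795,258)):print("s z90",np.round(onz(s,b(q),.09)*1e3,1))
w6["world_from_camera"]=w6["tool_from_camera"]
print("button tool",np.round(onz(w6,(259,202),-.0578)*1e3,1),"snout end top",np.round(onz(w6,(259,121.5),-.0208-.032)*1e3,1))
for q in((224,200),(295,200),(223,170),(296,170)):print(np.round(onz(w6,q,-.0578)*1e3,1))
E
```

```text
cap (array([ 0.54597854, -0.01623826,  0.05524738]), [np.float64(0.9), np.float64(0.9)])
w z0 [598.    7.3   0. ]
w z0 [569.1   3.    0. ]
w z0 [542.    0.8   0. ]
w z0 [506.   -2.6   0. ]
w z0 [477.5  -3.6   0. ]
s z0 [470.2  -4.7   0. ]
s z0 [533.9   1.8   0. ]
s z0 [597.2   7.6   0. ]
s z90 [479.6 -10.8  90. ]
s z90 [624.6   2.7  90. ]
button tool [ 33.4   0.2 -57.8] snout end top [ 65.    0.2 -52.8]
[ 34.2 -13.8 -57.8]
[ 34.2  14.6 -57.8]
[ 46.4 -13.8 -57.8]
[ 46.4  14.7 -57.8]
```

```bash
python3 -m pendant '[[-5,3,-10,0,0,0.08,0],[-15,9,-25,0,0,0.22,0],[-27,17,-40,0,0,0.39,0],[-39,25,-55,0,0,0.57,0],[-51,32,-70,0,0,0.75,0],[-63,40,-85,0,0,0.93,0],[-75,48,-100,0,0,1.11,0],[-87,55,-112,0,0,1.29,0],[-98,62,-122,0,0,1.47,0],[-106,67,-126,0,0,1.65,0],[-111,70,-126,0,0,1.83,0],[-111,70,-126,0,0,1.934,0]]' && python3 -m pendant '[[0,0,0,0,0.06,0,0],[0,0,0,0,0.18,0,0],[0,0,0,0,0.32,0,0],[0,0,0,0,0.44,0,0],[0,0,0,0,0.48,0,0],[0,0,0,0,0.48,0,0],[0,0,0,0,0.48,0,0]]'
python3 - <<'E'
from h import *
f=snap("wrist","w7");print(f["s"]["joint_pos"])
cv2.imwrite("pics/m7.png",cv2.resize(f["image"],(800,600),interpolation=2))
E
```

```text
t: 11.42
ee_pos: [0.5516, -0.2486, 0.1985]
tcp_rot: [-179.9, -0.1, 94.9]
wrist_force: [-0.3, -0.0, -1.3]
width: 0.341
gripper_force: 60.0
t: 12.3
ee_pos: [0.5522, -0.248, 0.2003]
tcp_rot: [180.0, -27.5, 95.2]
wrist_force: [0.2, -0.3, -1.4]
width: 0.341
gripper_force: 59.9
[ 50.91183828  33.46981603 -29.07473622  86.30783811  -8.39686645
  77.72518558  32.05985461]
```

View pics/m7.png

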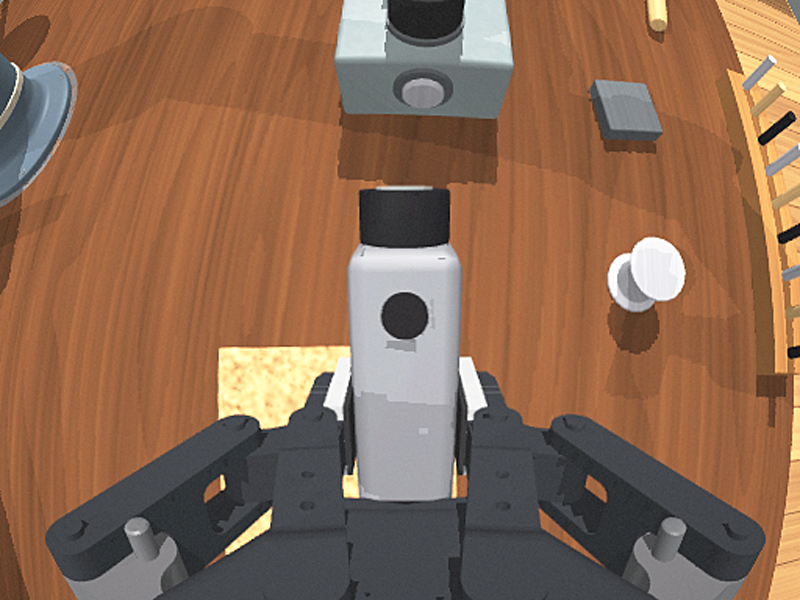

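```bash
python3 - <<'E'
from h import *
s=load("scene0");w=load("w1");f=load("w7")
q=lambda p:(np.array(p)+.5)/1.5625-.5
b=lambda q:(np.array(q)-[400,0]+.5)/8-.5+[222,180]
print("cap",tri([(f,q((423,93))),(w,(40.8,27.6)),(s,b((590,281)))]));print(tri([(f,q((423,93))),(s,b((590,281)))]))
for p in((343,112),(420,115),(497,118)):print("z0",np.round(onz(f,q(p),0)*1e3,1))
for p in((337,63),(425,67),(513,70)):print("z90",np.round(onz(f,q(p),.09)*1e3,1))
# left and right vertical edges top row & z90 side edges
for p in((343,0),(510,0)):print("z90 side",np.round(onz(f,q(p),.09)*1e3,1))
# automatic edge of casing bottom in scene/wrist: subpixel gradient rows
g=cv2.GaussianBlur(cv2.cvtColor(f["image"],cv2.COLOR_BGR2HSV)[...,1].astype(float),(0,0),1)
P=[]
for c in range(226,314,4):
    d=np.diff(g[66:84,c]);i=66+np.argmax(d)+.5;P.append(onz(f,(c,i),0)[:2])
P=np.array(P);l=np.polyfit(P[:,0],P[:,1],1);print("end line yaw",np.degrees(np.arctan(l[0])),np.round(P[::5]*1e3,1),"resid",1e3*np.std(P[:,1]-np.polyval(l,P[:,0])))
# top view: long back edge of casing
t=load("top0");g=cv2.GaussianBlur(cv2.cvtColor(t["image"],cv2.COLOR_BGR2HSV)[...,1].astype(float),(0,0),.8)
for nm,r0,r1,z,cols,sg in(("back",168,186,.09,range(192,262,3),-1),("front",214,232,.0,range(192,225,3),1)):
    P=[]
    for c in cols:
        d=sg*np.diff(g[r0:r1,c]);i=np.argmax(d);P.append(onz(t,(c,r0+i+.5),z)[:2])
    P=np.array(P);l=np.polyfit(P[:,1],P[:,0],1);k=abs(P[:,0]-np.polyval(l,P[:,1]))<.004;l=np.polyfit(P[k,1],P[k,0],1);print(nm,"yaw",-np.degrees(np.arctan(l[0])),np.round(P[::5]*1e3,1),k.sum(),len(k))
# bar in tool
f["world_from_camera"]=f["tool_from_camera"]
for p,z in(((404,315),-.0578),((405,186),-.0528)):print("bar tool",np.round(onz(f,q(p),z)*1e3,1))
E
```

```text
cap (array([ 0.54594628, -0.01516408,  0.05503865]), [np.float64(1.3), np.float64(1.5), np.float64(0.6)])
(array([ 0.54616318, -0.01575042,  0.05701378]), [np.float64(0.6), np.float64(0.6)])
z0 [467.9  -1.3   0. ]
z0 [544.1   0.6   0. ]
z0 [620.3   6.7  -0. ]
z90 [475.2 -13.3  90. ]
z90 [546.5 -12.9  90. ]
z90 [618.1  -5.4  90. ]
z90 side [467.   67.2  90. ]
z90 side [618.5  85.6  90. ]
end line yaw 3.012745070551738 [[ 4.786e+02 -2.700e+00]
 [ 5.094e+02 -7.000e-01]
 [ 5.401e+02  1.000e-01]
 [ 5.706e+02  3.400e+00]
 [ 6.016e+02  3.600e+00]] resid 0.5058419266977283
back yaw 3.4389117687593718 [[608.5 230.6]
 [610.3 183.5]
 [615.4 136.4]
 [617.2  89.3]
 [619.   42.1]] 24 24
front yaw 2.897808699037895 [[459.7 247. ]
 [461.7 197.4]
 [463.6 147.7]] 11 11
bar tool [ 33.4  -0.9 -57.8]
bar tool [ 65.8  -0.6 -52.8]
```

```bash
cat >> h.py <<'E'
def rel(p,rpy):
    s=get_state();A=R.from_euler("xyz",s["tcp_rot"],degrees=True);B=R.from_euler("xyz",rpy,degrees=True)
    d=(A.inv()*B).as_rotvec()
    if abs(s["tcp_rot"][0])>90: pass
    print(round(s["t"],2),"shift mm",np.round(A.inv().apply(np.array(p)-s["ee_pos"])*1e3,1),"rotvec",np.round(d,3),"joints",np.round(s["joint_pos"],0),"now",np.round(s["ee_pos"],4),np.round(s["tcp_rot"],1),"F",np.round(s["wrist_force"],1),"w",round(s["width"],3))
E
python3 -c "
from h import *
rel([.5553,-.1808,.0152],[180,0,93.2])"
```

```text
12.35 shift mm [-26.3   8.9 195.1] rotvec [-0.007 -0.479  0.033] joints [ 51.  33. -29.  86.  -8.  78.  32.] now [ 0.5523 -0.248   0.2005] [179.9 -27.5  95.2] F [-0.1  0.7 -2.3] w 0.344
```

```bash
python3 -m pendant '[[-2,1,15,0,-0.06,0,0],[-6,2,45,0,-0.2,0.01,0],[-11,4,80,-0.003,-0.35,0.02,0],[-16,6,115,-0.007,-0.45,0.03,0],[-20,7,150,-0.007,-0.479,0.033,0],[-23,8,175,-0.007,-0.479,0.033,0],[-25,9,190,-0.007,-0.479,0.033,0],[-26,9,195,-0.007,-0.479,0.033,0],[-26,9,195,-0.007,-0.479,0.033,0],[-26,9,195,-0.007,-0.479,0.033,0]]'
python3 - <<'E'
from h import *
rel([.5553,-.1808,.0152],[180,0,93.2])
snap("scene","s8");snap("wrist","w8")
s=load("s8")
# predicted vs seen lens/snout in scene
print("lens px pred",px(s,np.array([.5516,-.1154,.055])))
hsv=cv2.cvtColor(s["image"],cv2.COLOR_BGR2HSV);p=px(s,np.array([.5516,-.1154,.055])).astype(int)
m=(hsv[...,2]<45).astype(np.uint8);x0,y0=p[0]-22,p[1]-22;sub=m[y0:y0+44,x0:x0+44]
n,l,st,ce=cv2.connectedComponentsWithStats(sub)
print([(st[i].tolist(),np.round(ce[i]+[x0,y0],1)) for i in range(1,n) if st[i][4]>15])
for r in sub[::2]:print("".join(".#"[v] for v in r))
E
```

```text
t: 13.6
ee_pos: [0.5557, -0.1831, 0.0156]
tcp_rot: [180.0, -0.0, 93.0]
wrist_force: [-0.4, 0.1, -1.4]
width: 0.344
gripper_force: 59.9
13.6 shift mm [ 2.3 -0.3  0.4] rotvec [ 0.001 -0.    -0.003] joints [ 28.  33. -19. 109.  16.  41.   3.] now [ 0.5557 -0.1831  0.0156] [180.  -0.  93.] F [-0.4  0.1 -1.4] w 0.344
lens px pred [230.20993293 237.74136019]
[([17, 9, 4, 11, 31], array([226.7, 229.1])), ([1, 23, 6, 13, 22], array([211.2, 244.2]))]
............................................
............................................
............................................
............................................
................#...........................
...................##.......................
.................####.......................
..................##........................
..................##........................
..................###.......................
............................................
............................................
..#.........................................
..#.........................................
..##........#...............................
..##........................................
...##.#.......##............................
.....#.........#............................
............................................
............................................
............................................
............................................
```

```bash
python3 -m pendant '[[2,0,0,0,0,-0.003,0],[2,0,0,0,0,-0.003,0],[2,0,0,0,0,-0.003,0],[2,0,0,0,0,-0.003,0],[2,0,0,0,0,-0.003,0],[2,0,0,0,0,-0.003,0],[2,0,0,0,0,-0.003,0],[2,0,0,0,0,-0.003,0],[2,0,0,0,0,-0.003,0],[2,0,0,0,0,-0.003,0],[2,0,0,0,0,-0.003,0],[2,0,0,0,0,-0.003,0]]'; python3 -m pendant '[[0,0,0,0,0,0,0],[0,0,0,0,0,0,0],[0,0,0,0,0,0,0],[0,0,0,0,0,0,0],[0,0,0,0,0,0,0],[0,0,0,0,0,0,0],[0,0,0,0,0,0,0],[0,0,0,0,0,0,0],[0,0,0,0,0,0,0],[0,0,0,0,0,0,0],[0,0,0,0,0,0,0],[0,0,0,0,0,0,0]]'; python3 - <<'E'
from h import *
w=load("w8");w=snap("wrist","w9");g=dict(w);g["world_from_camera"]=w["tool_from_camera"]
# snout front edge row and bar edges in tool frame, numeric
hsv=cv2.cvtColor(w["image"],cv2.COLOR_BGR2HSV);m=(hsv[...,2]<60).astype(np.uint8)
n,l,st,ce=cv2.connectedComponentsWithStats(m[100:235,200:320]);print([(st[i].tolist(),np.round(ce[i]+[200,100],1)) for i in range(1,n) if st[i][4]>60])
rel([.5,-.36,.0735],[180,0,93.2])
E
```

```text
t: 15.2
ee_pos: [0.5549, -0.1802, 0.0148]
tcp_rot: [-179.9, -0.0, 93.2]
wrist_force: [0.3, -0.5, -1.8]
width: 0.342
gripper_force: 59.9
t: 16.7
ee_pos: [0.5549, -0.1802, 0.0148]
tcp_rot: [-179.9, -0.1, 93.2]
wrist_force: [-0.5, -0.6, -1.4]
width: 0.343
gripper_force: 59.9
[([30, 21, 58, 38, 1205], array([261.7, 139.4])), ([45, 87, 29, 30, 361], array([259.4, 204.1]))]
16.75 shift mm [-176.3  -65.1  -58.8] rotvec [-0.001 -0.001  0.001] joints [ 28.  33. -19. 109.  16.  41.   3.] now [ 0.5549 -0.1802  0.0148] [-1.799e+02 -1.000e-01  9.320e+01] F [ 0.6  0.7 -0.5] w 0.344
```

```bash
python3 -m pendant '[[-5,-2,-12,0,0,0,0],[-20,-8,-28,0,0,0,0],[-45,-20,-38,0,0,0,0],[-75,-33,-40,0,0,0,0],[-105,-46,-40,0,0,0,0],[-132,-57,-35,0,0,0,0],[-150,-64,-24,0,0,0,0],[-159,-68,-10,0,0,0,0],[-161,-69,5,0,0,0,0],[-161,-69,16,0,0,0,0],[-161,-69,22,0,0,0,0],[-161,-69,22,0,0,0,0]]'; python3 -c "
from h import *
rel([.495,-.345,-.0155],[180,0,93.2])"
```

```text
t: 18.25
ee_pos: [0.4953, -0.3439, -0.0078]
tcp_rot: [-179.9, -0.1, 93.3]
wrist_force: [-0.5, 0.8, -0.8]
width: 0.34
gripper_force: 59.9
18.25 shift mm [-1.1 -0.3  7.7] rotvec [-0.002 -0.002  0.002] joints [ 44.  36. -18. 107.  16.  40.  20.] now [ 0.4953 -0.3439 -0.0078] [-1.799e+02 -1.000e-01  9.330e+01] F [-0.5  0.8 -0.8] w 0.34
```

```bash
python3 -m pendant '[[0,0,3,0,0,0,0],[0,0,5,0,0,0,0],[0,0,6,0,0,0,0],[0,0,7,0,0,0,0],[0,0,7.5,0,0,0,0],[0,0,7.5,0,0,0,0],[0,0,7.5,0,0,0,0]]'
```

```text
t: 19.12
ee_pos: [0.4951, -0.3449, -0.0148]
tcp_rot: [-179.9, -0.0, 93.2]
wrist_force: [0.1, 0.2, -1.5]
width: 0.344
gripper_force: 59.9
```

```bash
python3 -m pendant '[[0,0,0.5,0,0,0,0],[0,0,1,0,0,0,0],[0,0,1,0,0,0,0],[0,0,1,0,0,0,0]]'; python3 -m pendant '[[0,0,0.4,0,0,0,0],[0,0,0.4,0,0,0,0],[0,0,0.4,0,0,0,0]]'
```

```text
t: 19.62
ee_pos: [0.4951, -0.3448, -0.0157]
tcp_rot: [-179.9, -0.0, 93.2]
wrist_force: [-0.3, 0.4, -1.3]
width: 0.341
gripper_force: 60.2
t: 20.0
ee_pos: [0.4951, -0.3448, -0.0158]
tcp_rot: [-179.9, -0.0, 93.2]
wrist_force: [-2.3, 1.3, 5.5]
width: 0.341
gripper_force: 60.6
```

```bash
python3 -m pendant '[[0,0,0,0,0,0,0.4],[0,0,0,0,0,0,0.5],[0,0,0,0,0,0,0.7],[0,0,0,0,0,0,0.9],[0,0,0,0,0,0,0.9],[0,0,-10,0,0,0,0.9],[0,0,-35,0,0,0,0.9],[0,0,-70,0,0,0,0.9],[0,0,-115,0,0,0,0.9],[0,0,-165,0,0,0,0.9],[0,0,-200,0,0,0,0.9],[0,0,-210,0,0,0,0.9]]'; python3 - <<'E'
from h import *
snap("scene","s10");w=snap("wrist","w10");snap("top","t10")
rel([.5,-.34,.2],[180,0,93.2])
hsv=cv2.cvtColor(w["image"],cv2.COLOR_BGR2HSV);m=((hsv[...,1]<70)).astype(np.uint8);M=np.zeros_like(m);M[60:250,215:300]=m[60:250,215:300]
c=max(cv2.findContours(M,0,1)[0],key=cv2.contourArea);r=cv2.minAreaRect(c);print(r)
print("pred centre", px(w,np.array([.495,-.345,.042])));b=cv2.boxPoints(r);print([np.round(onz(w,p,.042)*1e3).tolist() for p in b])
# button triangulation height with scene
d=(hsv[...,2]<60).astype(np.uint8);n,l,st,ce=cv2.connectedComponentsWithStats(d[60:250,215:300]);print("w",[(st[i].tolist(),np.round(ce[i]+[215,60],1)) for i in range(1,n) if st[i][4]>25])
s=load("s10");q=px(s,np.array([.493,-.31,.042])).astype(int);print(q);d=(cv2.cvtColor(s["image"],cv2.COLOR_BGR2HSV)[...,2]<75).astype(np.uint8);x0,y0=q-[40,40];n,l,st,ce=cv2.connectedComponentsWithStats(d[y0:y0+80,x0:x0+80]);print("s",[(st[i].tolist(),np.round(ce[i]+[x0,y0],1)) for i in range(1,n) if st[i][4]>8])
E
```

```text
t: 21.5
ee_pos: [0.4966, -0.3456, 0.1972]
tcp_rot: [179.8, 0.1, 93.2]
wrist_force: [0.4, -0.3, -0.8]
width: 0.9
gripper_force: 0.0
21.65 shift mm [ 4.5  5.4 -6.7] rotvec [-0.002 -0.001  0.001] joints [ 47.  22. -22.  98.   9.  62.  26.] now [ 0.4949 -0.3448  0.1933] [-1.799e+02 -1.000e-01  9.320e+01] F [-0.3  0.  -1.2] w 0.9
((257.0, 168.5), (111.0, 26.0), 90.0)
pred centre [257.97549602 171.77572742]
[[476.0, -281.0, 42.0], [504.0, -279.0, 42.0], [513.0, -407.0, 42.0], [482.0, -409.0, 42.0]]
w [([32, 54, 22, 13, 264], array([257.4, 120.4])), ([38, 78, 10, 9, 70], array([257.4, 142.2])), ([34, 136, 19, 26, 465], array([257.6, 208.4]))]
[173 283]
s [([22, 0, 18, 13, 118], array([164.2, 247.1])), ([43, 34, 8, 8, 31], array([179.7, 279.7])), ([16, 59, 13, 13, 90], array([155.2, 308.3]))]
```

```bash
python3 -m pendant '[[10,0,-20,0,0,0,0.9],[40,5,-45,0,0,-0.01,0.9],[85,12,-60,0,0,-0.02,0.9],[135,20,-67,0,0,-0.04,0.9],[185,28,-67,0,0,-0.06,0.9],[235,36,-67,0,0,-0.08,0.9],[285,44,-67,0,0,-0.1,0.9],[335,52,-67,0,0,-0.12,0.9],[385,60,-67,0,0,-0.14,0.9],[435,67,-67,0,0,-0.16,0.9],[480,74,-67,0,0,-0.17,0.9],[510,79,-67,0,0,-0.178,0.9]]' && python3 -m pendant '[[12,2,0,0,0,0,0.9],[12,2,0,0,0,0,0.9],[12,2,0,0,0,0,0.9]]'; python3 - <<'E'
from h import *
s=load("s10");w=load("w10")
for a,b in(((257.4,142.2),(179.7,279.7)),((257.6,208.4),(155.2,308.3))):print("therm top",tri([(w,a),(s,b)]))
w=snap("wrist","w11");rel([.5543,.2663,.26],[180,0,103.4])
for P in((.5543,.2663,.189),(.5543,.2663,.142),(.5752,.1784,.135),(.4904,.2087,.189)):print(P,np.round(px(w,np.array(P)),1))
E
```

```text
t: 23.15
ee_pos: [0.5443, 0.1718, 0.2613]
tcp_rot: [-179.9, -0.1, 103.7]
wrist_force: [0.5, -0.6, 0.8]
width: 0.902
gripper_force: 0.0
t: 23.52
ee_pos: [0.5447, 0.1789, 0.261]
tcp_rot: [-179.9, 0.0, 103.3]
wrist_force: [-0.9, 0.4, -1.1]
width: 0.896
gripper_force: 0.0
therm top (array([ 0.49944504, -0.30374982,  0.05320212]), [np.float64(9.8), np.float64(9.8)])
therm top (array([ 0.49723051, -0.38771065,  0.04268242]), [np.float64(0.3), np.float64(0.3)])
23.57 shift mm [82.9 29.4  1. ] rotvec [-0.001  0.    -0.002] joints [  7.  19. -38.  96.  12.  69. -20.] now [0.5448 0.1788 0.2611] [-179.9    0.   103.3] F [ 0.3 -0.  -0.3] w 0.901
(0.5543, 0.2663, 0.189) [296.3  94.1]
(0.5543, 0.2663, 0.142) [290.4  96.8]
(0.5752, 0.1784, 0.135) [288.3 185.6]
(0.4904, 0.2087, 0.189) [204.4 144.5]
```

```bash
python3 - <<'E'
from h import *
w=load("w11");g=cv2.cvtColor(w["image"],cv2.COLOR_BGR2GRAY)
x0,y0=246,44;c=g[y0:y0+100,x0:x0+100];c=cv2.resize(c,None,fx=4,fy=4,interpolation=2)
for lo,hi in((22,44),(55,100)):
    h=cv2.HoughCircles(c,cv2.HOUGH_GRADIENT,1,15,param1=100,param2=18,minRadius=lo,maxRadius=hi)
    print(None if h is None else [np.round([ (a+.5)/4-.5+x0,(b+.5)/4-.5+y0,r/4],1).tolist() for a,b,r in h[0][:6]])
for r in g[54:130:3,256:336:2]:print("".join(" .:-=+*#%@"[v*10//256] for v in r))
E
python3 -m pendant '[[15,5,0,0,0,0,0.9],[40,14,0,0,0,0,0.9],[65,23,0,0,0,0,0.9],[78,28,0,0,0,0,0.9],[83,29,0,0,0,0,0.9],[83,29,0,0,0,0,0.9]]'; python3 - <<'E'
from h import *
w=snap("wrist","w12");g=cv2.cvtColor(w["image"],cv2.COLOR_BGR2GRAY);p=px(w,np.array([.5543,.2663,.189]));print(p)
x0,y0=p.astype(int)-50;c=g[y0:y0+100,x0:x0+100];c=cv2.resize(c,None,fx=4,fy=4,interpolation=2)
for lo,hi in((22,44),(55,100)):
    h=cv2.HoughCircles(c,cv2.HOUGH_GRADIENT,1,15,param1=100,param2=18,minRadius=lo,maxRadius=hi)
    print(None if h is None else [np.round([ (a+.5)/4-.5+x0,(b+.5)/4-.5+y0,r/4],1).tolist() for a,b,r in h[0][:6]])
for r in g[y0+10:y0+90:3,x0+10:x0+90:2]:print("".join(" .:-=+*#%@"[v*10//256] for v in r))
E
```

```text
[[294.0, 98.19999694824219, 6.599999904632568]]
[[290.0, 100.19999694824219, 18.700000762939453], [288.79998779296875, 104.19999694824219, 22.600000381469727], [290.5, 95.80000305175781, 22.600000381469727], [286.79998779296875, 97.80000305175781, 15.399999618530273], [293.5, 103.80000305175781, 24.299999237060547], [293.5, 98.80000305175781, 14.800000190734863]]
t: 24.32
ee_pos: [0.5535, 0.2678, 0.2611]
tcp_rot: [-179.9, -0.0, 103.4]
wrist_force: [0.2, 1.8, 0.1]
width: 0.9
gripper_force: 0.0
[260.3326234  194.70443126]
[[259.5, 198.0, 7.5]]
[[259.8, 184.2, 18.4], [263.5, 184.8, 22.2], [260.0, 179.8, 16.1], [258.2, 188.0, 16.7]]<stdin>:7: RuntimeWarning: overflow encountered in scalar multiply
Traceback (most recent call last):
OverflowError: Python integer 256 out of bounds for uint8
<stdin>:7: RuntimeWarning: overflow encountered in scalar multiply
Traceback (most recent call last):
OverflowError: Python integer 256 out of bounds for uint8
```

Pin found in both views near the prediction; triangulate.

```bash
python3 - <<'E'
from h import *
a=load("w11");b=load("w12")
x,r=tri([(a,(294,98.2)),(b,(259.5,198))]);print(x,r)
print(onz(a,(294,98.2),.189),onz(b,(259.5,198),.189))
print("roller",tri([(a,(290,100.2)),(b,(259.8,184.2))]))
p=(onz(a,(294,98.2),.189)+onz(b,(259.5,198),.189))/2
rel([p[0],p[1],.119],[180,0,103.4])
E
```

```text
[0.55396762 0.26267622 0.18672719] [np.float64(0.5), np.float64(0.5)]
[0.55324993 0.26255572 0.189     ] [0.5542933  0.26328505 0.189     ]
roller (array([0.55480397, 0.26311103, 0.13953549]), [np.float64(0.1), np.float64(0.1)])
24.38 shift mm [ -4.4  -0.8 142.2] rotvec [-0.001 -0.    -0.   ] joints [ -1.  23. -39.  91.  15.  72. -29.] now [0.5537 0.2673 0.2612] [-179.9   -0.   103.4] F [-0.2  0.7 -0.3] w 0.902
```

```bash
python3 -m pendant '[[-4,-1,20,0,0,0,0.9],[-4,-1,60,0,0,0,0.9],[-4,-1,100,0,0,0,0.9],[-4,-1,128,0,0,0,0.9],[-4,-1,140,0,0,0,0.9],[-4,-1,142,0,0,0,0.9],[-4,-1,142,0,0,0,0.9]]' && python3 -m pendant '[[0,0,0,0,0,0,0.6],[0,0,0,0,0,0,0.3],[0,0,0,0,0,0,0.1],[0,0,0,0,0,0,0],[0,0,0,0,0,0,0],[0,0,0,0,0,0,0],[0,0,0,0,0,0,0],[0,0,0,0,0,0,0]]'; python3 -c "
from h import *
rel([.4900,.2052,.119],[180,0,160.3])"
```

```text
t: 25.25
ee_pos: [0.554, 0.2645, 0.1204]
tcp_rot: [179.9, -0.1, 103.4]
wrist_force: [-0.3, -0.1, 0.4]
width: 0.898
gripper_force: 0.0
t: 26.25
ee_pos: [0.554, 0.2645, 0.1197]
tcp_rot: [180.0, -0.1, 103.4]
wrist_force: [3.6, 1.4, 2.4]
width: 0.144
gripper_force: 58.7
26.25 shift mm [-42.8 -76.    0.6] rotvec [ 0.001 -0.001 -0.992] joints [ -3.  30. -36. 100.  21.  56. -34.] now [0.554  0.2645 0.1197] [ 1.800e+02 -1.000e-01  1.034e+02] F [3.6 1.4 2.4] w 0.144
```

```bash
python3 -m pendant '[[0,-4.5,0,0,0,-0.05,0],[-1,-13.4,0,0,0,-0.15,0],[-3.3,-24,0,0,0,-0.27,0],[-6.8,-34.2,0,0,0,-0.39,0],[-11.5,-43.9,0,0,0,-0.51,0],[-17.3,-53,0,0,0,-0.63,0],[-24.1,-61.3,0,0,0,-0.75,0],[-30.6,-67.6,0,0,0,-0.85,0],[-35.5,-71.6,0,0,0,-0.92,0],[-38.4,-73.7,0,0,0,-0.96,0],[-38.4,-73.7,0,0,0,-0.96,0]]'; python3 -c "
from h import *
rel([.4900,.2052,.119],[180,0,160.3])
s=get_state();p=np.array(s['ee_pos'][:2])-[.5748,.1749];print(np.degrees(np.arctan2(p[1],p[0]))-103.3,np.hypot(*p), R.from_euler('xyz',s['tcp_rot'],degrees=True).inv().apply(s['wrist_force']),s['gripper_force'])"
```

```text
t: 27.62
ee_pos: [0.4912, 0.2108, 0.1197]
tcp_rot: [179.8, -0.0, 158.4]
wrist_force: [4.3, 4.1, -0.7]
width: 0.145
gripper_force: 58.6
27.62 shift mm [-0.9 -5.6  0.6] rotvec [ 0.003 -0.001 -0.033] joints [ 12.  28. -51. 110.  26.  55.  16.] now [0.4912 0.2108 0.1197] [179.8  -0.  158.4] F [ 4.3  4.1 -0.7] w 0.145
53.483295864092966 0.09095137120999004 [-2.53023875  5.41199178  0.72150974] 58.602935671806335
```

```bash
python3 -m pendant '[[0,-1.5,0,0,0,-0.015,0],[0,-3,0,0,0,-0.03,0],[-0.2,-4.5,0,0,0,-0.04,0],[-0.2,-4.5,0,0,0,-0.04,0],[-0.2,-4.5,0,0,0,-0.04,0]]'; python3 -c "
from h import *
rel([.4900,.2052,.119],[180,0,160.3])
s=get_state();p=np.array(s['ee_pos'][:2])-[.5748,.1749];print(np.degrees(np.arctan2(p[1],p[0]))-103.3,np.hypot(*p), R.from_euler('xyz',s['tcp_rot'],degrees=True).inv().apply(s['wrist_force']))"
```

```text
t: 28.25
ee_pos: [0.4898, 0.2071, 0.1197]
tcp_rot: [179.8, -0.0, 160.7]
wrist_force: [5.1, 4.1, -0.2]
width: 0.147
gripper_force: 58.6
28.25 shift mm [-0.8 -1.8  0.6] rotvec [ 0.004 -0.001  0.008] joints [ 13.  28. -52. 110.  27.  55.  19.] now [0.4898 0.2071 0.1197] [179.8  -0.  160.7] F [ 5.1  4.1 -0.2] w 0.147
55.92740970422541 0.09092111542963671 [-3.5070945   5.54863801  0.23209647]
```

```bash
python3 -m pendant '[[0,-1,0,0,0,-0.01,0],[0,-2,0,0,0,-0.02,0],[0,-3,0,0,0,-0.02,0],[0,-3,0,0,0,-0.02,0],[0,-3,0,0,0,-0.02,0]]'; python3 -c "
from h import *
rel([.4900,.2052,.119],[180,0,160.3])
s=get_state();p=np.array(s['ee_pos'][:2])-[.5748,.1749];print(np.degrees(np.arctan2(p[1],p[0]))-103.3,np.hypot(*p), R.from_euler('xyz',s['tcp_rot'],degrees=True).inv().apply(s['wrist_force']))"
```

```text
t: 28.88
ee_pos: [0.4894, 0.206, 0.1197]
tcp_rot: [179.5, -0.0, 161.9]
wrist_force: [8.2, 8.4, -4.8]
width: 0.145
gripper_force: 58.6
28.88 shift mm [-0.8 -0.6  0.7] rotvec [ 0.008 -0.     0.028] joints [ 13.  28. -52. 111.  27.  54.  20.] now [0.4894 0.206  0.1197] [179.5  -0.  161.9] F [ 8.2  8.4 -4.8] w 0.145
56.659115940455976 0.09087019249761888 [-5.16511237 10.5019461   4.9309749 ]
```

```bash
python3 -m pendant '[[0,-1,0,0,0,0,0],[0,-2,0,0,0,0,0],[0,-3,0,0,0,0,0],[0,-3,0,0,0,0,0],[0,-3,0,0,0,0,0],[0,-3,0,0,0,0,0]]'; python3 -c "
from h import *
rel([.4900,.2052,.119],[180,0,160.3])
s=get_state();p=np.array(s['ee_pos'][:2])-[.5748,.1749];print(np.degrees(np.arctan2(p[1],p[0]))-103.3,np.hypot(*p), R.from_euler('xyz',s['tcp_rot'],degrees=True).inv().apply(s['wrist_force']))"
```

```text
t: 29.62
ee_pos: [0.4895, 0.206, 0.1198]
tcp_rot: [179.2, 0.0, 162.0]
wrist_force: [11.3, 15.7, -11.7]
width: 0.143
gripper_force: 58.9
29.62 shift mm [-0.8 -0.6  0.8] rotvec [0.014 0.    0.03 ] joints [ 14.  28. -53. 111.  27.  54.  20.] now [0.4895 0.206  0.1198] [179.2   0.  162. ] F [ 11.3  15.7 -11.7] w 0.143
56.66670372138991 0.09084052562756814 [-5.84908003 18.27619649 11.94170664]
```

```bash
python3 -m pendant '[[0,-0.5,0,0,0,0,0],[0,-0.5,0,0,0,0,0],[0,-0.5,0,0,0,0,0],[0,-0.5,0,0,0,0,0]]' && python3 -c "
from rig import *
print(close_job())"
```

```text
t: 30.12
ee_pos: [0.4895, 0.206, 0.1198]
tcp_rot: [179.1, 0.0, 162.0]
wrist_force: [12.9, 16.6, -13.8]
width: 0.142
gripper_force: 59.0
the job is handed in; nothing more can be done
None
```

I held the thermometer square on the bearing cap from about 10 cm for about 3 s, set it back on the cork mat underside down and let go, then swung the tension arm hard against its stop and handed the job in still gripping it, at 30 s; I did not check the bystanders again at the end.

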